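# Change the citrus juicer over from grapefruit to lemons

## Robot

A 6-joint arm with a two-finger parallel gripper is mounted at the origin on the work surface; the furniture and walls round the work are solid. World frame = base frame: x ahead of the robot, y to its left, z up, the work surface at z = 0. Lengths are in m, angles in rad, forces in N, time in s.
With the tool pointing down it reaches from about 0.275 to 0.875 m from the base axis. Payload 12.5 kg.
Tool frame: the origin (TCP) lies at the very end of the fingers, on their centre line; the grasp point (between the pads) lies 19 mm behind it; x points along the fingers, y is the direction in which the jaws open and shut, and the axes are right-handed (so a half turn about x gives the same grasp; the last joint's range is limited). The gripper opens to 85 mm and grips with 20 to 120 N. Pads are 22 mm wide; open, the fingers measure 114 mm over their backs; the gripper's body (76 mm by 85 mm) begins 54 mm behind the grasp point. The pads swing forward as they close: fully open they stand 13 mm farther back than shut.
Start: joints at [-1.337, 0.351, 1.652, -0, 1.139, -0.085], TCP at [0.172, -0.522, 0.231] pointing down, gripper open.
Joint ranges: [-2.75, 2.75], [-0.79, 2.1], [0.01, 2.65], [-1.57, 4.71], [0.07, 3.14], [-2.87, 2.87]. Speed limits (rad/s): [2.22, 2.22, 2.79, 3.14, 3.14, 3.14].

## Interface

Orientations are given as a 3x3 rotation matrix whose columns are the frame's x, y, z axes.
In Python, from bench import manip gives the robot as it stands. Calls block until the motion is done:
- manip.move_ptp(position, orientation): joint-space move of the TCP to a pose.
- manip.move_l(position, attitude=None, max_speed=0.15): straight line of the TCP; attitude=None keeps the orientation; max_speed is the mean speed in m/s.
- manip.move_j(angles): joint-space move.
- manip.set_gripper(opening, effort=None): opening from 0.0 (shut) to 1.0 (fully open); effort is the grip in N (None keeps the last); returns when the fingers have stopped.
- manip.dwell(seconds).
- manip.inverse_kinematics(position, orientation): joint angles nearest the present ones, or None.
- manip.grab_frame(name): name is "scene" or "top" or "wrist"; returns (picture, depth): 400x640x3 uint8, red, green, blue; 400x640 float32, m along the optical axis (not along the pixel's ray), 0 where there is no reading.
- manip.get_calibration(name): a dict with "camera_matrix" (3x3 intrinsics, pixels), "R" (3x3) and "t" (3): a world point X has camera coordinates R X + t. Camera axes: x right, y down, z forward; pixel columns grow to the right and rows downward; lengths in m; the calibration is good to about 2 mm. A picture is of the moment at which its call begins: read the wrist's pose just before it. get_calibration takes no time and is no camera call; for the wrist camera it gives the pose at the moment of the call.
A pose or a line that the arm cannot do raises manip.Unreachable and nothing moves.
- manip.sign_off(): hands the job in, once; it reports no verdict.
Trained networks look in the newest picture that a camera, given by its name, has taken for a name from the list of things; names that differ only in an ending like _2 or _b are one class to them, and where a whole thing is asked for, a point or a joint stands for the part that bears it (a point fixed in the world has none). Each returns a list of dicts, best first, with "confidence" (0 to 1); they miss things now and then, are a little off and sometimes report something else, mostly with a low value. They report only what shows in the picture. A call takes as long as a camera call.
- manip.look_for(camera, name): "at" ([x, y, z] in m, in world coordinates, good to about 4 mm: the middle of the surface that is visible of it).
Readings, each from a call of its own:
- manip.current_time(): time.
- manip.current_qpos(): joint angles.
- manip.current_joint_vel(): joint speeds.
- manip.current_joint_torque(): joint torques, N m.
- manip.current_ee_pos(): TCP position.
- manip.current_tcp_rot(): TCP orientation.
- manip.current_force(): force on the tool from outside, world axes, zero at the start.
- manip.current_ft_torque(): the same for the moment, N m.
- manip.current_grip_width(): opening from 0.0 (shut) to 1.0 (fully open).
Only numpy, scipy, OpenCV 4.12 (cv2) and the standard library are available. Lean on these libraries where they do the work, as an engineer would, in place of code of your own. Each camera call takes 0.05 s, during which the arm holds its last target.

## Task

Change the citrus juicer over from grapefruit to lemons: lift the largest reamer out of its spindle and park it upright in the empty seat of the rack, then take the smallest reamer from the rack and seat its tapered shank in the spindle, fully home with its drive slots over the two dogs. Lower it in without dropping or forcing it, and leave the middle-sized reamer and the juice bowl where they stand.

Things in the scene. Friction and masses are not known exactly. Their poses are not given: they have to be found in the camera images.
- juicer: Grey juicer, fixed, housing 170 x 150 mm; spout toward its -x, over the juice bowl. Origin on the worktop under the spindle's axis, z up. On top a steel dish, 176 mm across, rim at 124 mm height, with the spindle in its middle. Two dogs of the spindle, which is geared and does not turn by hand, drive the reamer.
- spindle_face (a point): Centre of the spindle's flat upper face, a steel disc 77 mm across at 138 mm height, z up. In it a round taper hole: 32 mm wide at the mouth, 18 mm at 45 mm depth, 1 mm wider all round than a seated shank. Two upright dogs on the point's +x and -x, 32 to 38.5 mm off the axis, 13 mm wide, 10 mm high, top 4 mm bevelled to 7.6 mm width. A reamer's flange rests on the face when home.
- large_reamer_neck (a point): Largest reamer, loose, white, 0.24 kg, at the start home in the spindle. Flange 76 mm across, 8 mm thick; above it a smooth round neck 59 mm across to 40 mm above the flange's underside, then a fluted dome to 66 mm; below it a steel shank 45 mm long, tapering from 30 to 16 mm diameter. Site: on the axis in the neck, where to grip, 32 mm above the flange's underside; z up.
- small_reamer_neck (a point): Smallest reamer, 0.15 kg: same flange and shank, neck 38 mm across, dome top 56 mm above the flange's underside. Stands in the rack, in the middle seat or the one beyond, turned any way. Two 17 mm wide slots run through the flange from its rim to 30 mm off the axis. Site: on the axis, 32 mm above the flange's underside; z up, x through one slot, the other on -x (half a turn is alike).
- middle_reamer_neck (a point): Middle-sized reamer, loose, 0.19 kg: same flange, slots and shank, neck 48 mm across, dome top 61 mm above the flange's underside. Stands in the rack next to the small one and stays there. Site: on the axis, 32 mm above the flange's underside.
- free_seat (a point): Empty seat of the rack, at its end nearest the juicer. Rack: fixed folded steel sheet, 275 x 90 mm, 60 mm high, three round 35 mm holes in a row, 90 mm apart. Site: middle of the empty hole in the rack's upper face, z up; the other seats lie 90 and 180 mm along its +y. A parked reamer hangs its shank through the hole and rests on the rack by its flange.
- juice_bowl_middle (a point): Small steel bowl, 85 mm in diameter and 36 mm high, on the worktop under the juicer's spout; it stays there. Site: on its axis, 18 mm above the worktop.

How it is judged:
By the outcome, as a careful person would: the job done as asked, in the order asked, and still so for the second after the job is handed in, with the robot touching nothing.
It also fails if it takes over 50 s, if anything falls off the work surface, if the arm or the gripper's body presses on something with over 40 N, if the wrist force passes 120 N, or if a joint passes its speed limit or range.

## Working session

There is one attempt and no reset: what is moved stays moved. The work goes in short steps, each a Python script; the robot and the scene stay as the last script left them, time stands still between calls to the robot, and variables do not carry over. Pictures are saved under pics/ and viewed, and the job is handed in when it is done.

```bash
ls; mkdir -p pics
python3 - <<'E'
from bench import manip
import cv2,numpy as np
for c in ["scene","top","wrist"]:
    im,d=manip.grab_frame(c); cv2.imwrite(f"pics/{c}0.png",im[:,:,::-1]); np.save(f"pics/{c}0.npy",d)
    k=manip.get_calibration(c); print(c,np.round(k["R"],3).tolist(),np.round(k["t"],3), k["camera_matrix"][0])
    for n in ["large_reamer_neck","small_reamer_neck","middle_reamer_neck","juicer","juice_bowl_middle"]:
        print(n,[(np.round(r["at"],4).tolist(),round(r["confidence"],2)) for r in manip.look_for(c,n)][:3])
print(manip.current_time())
E
```

```text
pics
scene [[-0.799, -0.6, 0.025], [-0.237, 0.277, -0.931], [0.552, -0.75, -0.364]] [0.366 0.256 0.641] [433.91929316   0.         315.49483051]
large_reamer_neck [([0.4897, -0.2234, 0.1682], 0.71)]
small_reamer_neck [([0.5945, 0.1871, 0.0688], 0.85), ([0.5703, 0.1196, 0.0567], 0.6)]
middle_reamer_neck [([0.5835, 0.1015, 0.0837], 0.95)]
juicer [([0.458, -0.1857, 0.0784], 0.8)]
juice_bowl_middle [([0.3765, -0.241, 0.0218], 0.58)]
top [[0.005, -1.0, 0.009], [-0.985, -0.007, -0.174], [0.174, -0.008, -0.985]] [-0.07   0.489  0.885] [378.92384094   0.         317.71198688]
large_reamer_neck [([0.4938, -0.2373, 0.1841], 0.81)]
small_reamer_neck [([0.6025, 0.1692, 0.0683], 0.94), ([0.5826, 0.0466, 0.059], 0.62)]
middle_reamer_neck [([0.5887, 0.0821, 0.0835], 0.95)]
juicer [([0.4822, -0.2448, 0.09], 0.86)]
juice_bowl_middle [([0.3619, -0.2417, 0.0197], 0.65), ([0.4817, -0.2444, 0.0898], 0.53)]
wrist [[0.314, -0.95, 0.001], [-0.912, -0.301, 0.28], [-0.266, -0.089, -0.96]] [-0.55  -0.039  0.379] [288.98712354   0.         320.07291453]
large_reamer_neck []
small_reamer_neck []
middle_reamer_neck []
juicer []
juice_bowl_middle []
0.9
```

View pics/scene0.png

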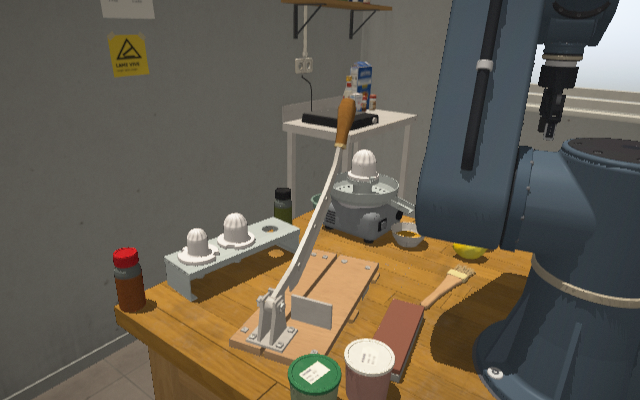

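View pics/top0.png

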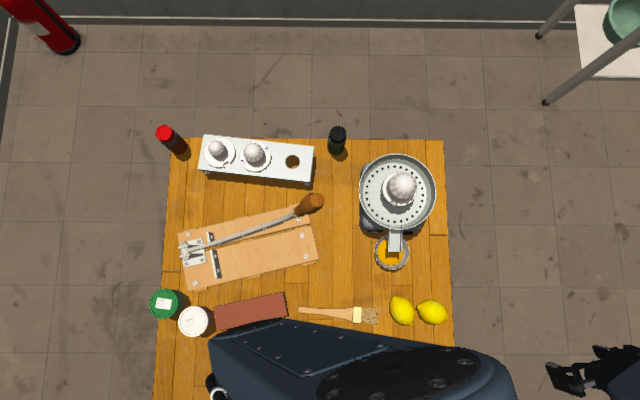

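```bash
cat > h.py <<'E'
from bench import manip
import cv2,numpy as np
from scipy.optimize import least_squares
def cloud(d,k):
    v,u=np.mgrid[0:d.shape[0],0:d.shape[1]]; K=k["camera_matrix"]
    P=np.stack([(u-K[0,2])/K[0,0]*d,(v-K[1,2])/K[1,1]*d,d],-1)
    W=(P-k["t"])@k["R"]; W[d<=0]=np.nan
    return W
def circ(xy,r=None,c0=None):
    c0=xy.mean(0) if c0 is None else c0
    if r is None: f=lambda p:np.hypot(*(xy-p[:2]).T)-p[2]; s=least_squares(f,[*c0,.03],loss='soft_l1',f_scale=.001)
    else: f=lambda p:np.hypot(*(xy-p[:2]).T)-r; s=least_squares(f,c0,loss='soft_l1',f_scale=.001)
    return s.x,np.sqrt(np.mean(s.fun**2))
E
python3 - <<'E'
from h import *
for c in ["top","scene"]:
    d=np.load(f"pics/{c}0.npy");im=cv2.imread(f"pics/{c}0.png");W=cloud(d,manip.get_calibration(c))
    Z=W[...,2]
    pts={"top":[(313,203),(318,200),(300,160),(280,165),(217,148),(254,152),(302,180),(204,178),(400,185),(392,255),(337,140),(403,160),(292,161),(170,140)],"scene":[(346,100),(345,130),(340,150),(300,240),(197,245),(236,230),(364,155)]}[c]
    for u,v in pts: print(c,(u,v),np.round(W[v,u],3))
    if c=="top":
        vis=np.clip(Z/0.25*255,0,255); vis=np.nan_to_num(vis).astype(np.uint8)
        vis=cv2.applyColorMap(vis,cv2.COLORMAP_JET)[100:320,150:460]
        cv2.imwrite("pics/topz.png",cv2.resize(vis,None,fx=2.4,fy=2.4,interpolation=0))
        cv2.imwrite("pics/topzoom.png",cv2.resize(im[100:320,150:460],None,fx=2.4,fy=2.4))
    # rack top plane
    m=(np.abs(Z-.06)<.006)&(W[...,0]>.5)&(W[...,0]<.72)&(W[...,1]>-.1)&(W[...,1]<.3)
    rect=cv2.minAreaRect((W[m][:,:2]*1000).astype(np.float32)); print("rack",rect,np.median(Z[m]))
    # tall things
    for zz in (.1,.15,.2,.25,.3,.35):
        m=(Z>zz)&(Z<zz+.05)&(W[...,0]>.3)&(W[...,0]<.75)&(W[...,1]>-.15)&(W[...,1]<.35)
        if m.sum(): print(zz,m.sum(),np.round(W[m].min(0),3),np.round(W[m].max(0),3))
E
```

```text
top (313, 203) [ 0.435 -0.057  0.351]
top (318, 200) [ 0.44  -0.065  0.35 ]
top (300, 160) [ 0.594 -0.023  0.058]
top (280, 165) [0.58  0.025 0.063]
top (217, 148) [0.604 0.166 0.117]
top (254, 152) [0.595 0.08  0.118]
top (302, 180) [ 0.544 -0.029  0.059]
top (204, 178) [0.561 0.227 0.   ]
top (400, 185) [ 0.5   -0.234  0.202]
top (392, 255) [ 0.365 -0.249  0.026]
top (337, 140) [ 0.628 -0.111  0.109]
top (403, 160) [ 0.583 -0.266  0.101]
top (292, 161) [ 0.609  0.    -0.002]
top (170, 140) [0.63  0.284 0.095]
rack ((599.456298828125, 101.00473022460938), (395.93011474609375, 103.20753479003906), 86.21509552001953) 0.06062384123994536
0.1 1229 [ 0.355 -0.13   0.1  ] [0.664 0.316 0.15 ]
0.15 198 [0.394 0.008 0.15 ] [0.424 0.118 0.2  ]
0.2 147 [ 0.412 -0.022  0.2  ] [0.431 0.041 0.249]
0.25 107 [ 0.422 -0.039  0.251] [ 0.444 -0.01   0.3  ]
0.3 396 [ 0.423 -0.074  0.3  ] [ 0.455 -0.031  0.35 ]
0.35 31 [ 0.434 -0.067  0.35 ] [ 0.445 -0.052  0.354]
scene (346, 100) [ 0.438 -0.053  0.346]
scene (345, 130) [ 0.425 -0.033  0.296]
scene (340, 150) [ 0.427 -0.023  0.26 ]
scene (300, 240) [ 0.578 -0.099 -0.002]
scene (197, 245) [0.595 0.184 0.091]
scene (236, 230) [0.58  0.101 0.096]
scene (364, 155) [ 0.494 -0.228  0.196]
rack ((597.9375610351562, 99.96694946289062), (399.796875, 121.25440216064453), 89.94719696044922) 0.05923493106865121
0.1 1703 [ 0.351 -0.129  0.1  ] [0.663 0.316 0.15 ]
0.15 469 [0.392 0.006 0.15 ] [0.422 0.115 0.2  ]
0.2 265 [ 0.41  -0.032  0.2  ] [0.432 0.04  0.25 ]
0.25 308 [ 0.42  -0.047  0.25 ] [ 0.443 -0.011  0.3  ]
0.3 469 [ 0.421 -0.067  0.3  ] [ 0.452 -0.03   0.35 ]
```

View pics/topzoom.png

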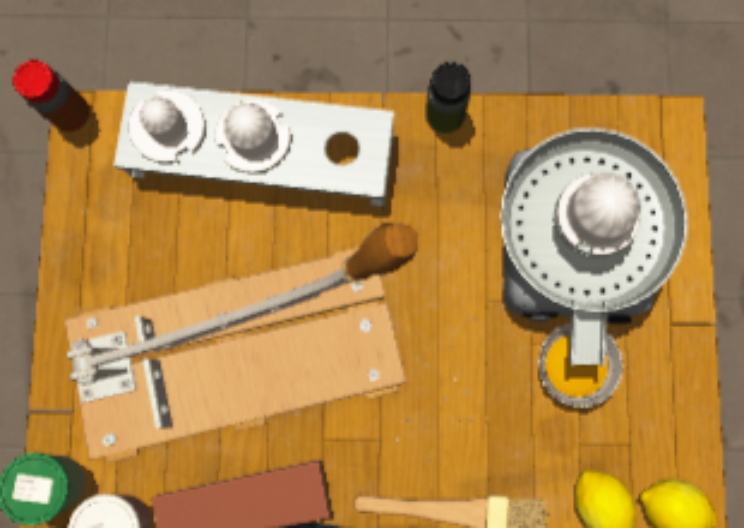

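Run:
```python
from h import *
for c in ["top","scene"]:
    d=np.load(f"pics/{c}0.npy");W=cloud(d,manip.get_calibration(c));Z=W[...,2]
    for n,c0,z0,r in [("dish",(.49,-.237),.124,.088),("largeneck",(.49,-.237),.138,.0295),("small",(.598,.17),.06,.019),("mid",(.592,.085),.06,.024)]:
        D=np.hypot(W[...,0]-c0[0],W[...,1]-c0[1])
        if n=="dish": m=(np.abs(Z-.122)<.004)&(D>.07)&(D<.105)
        else: m=(Z>z0+.012)&(Z<z0+.038)&(D<r+.02)
        print(c,n,m.sum(),circ(W[m][:,:2],None if n=="dish" else r))
    m=(np.abs(Z-.06)<.004)&(np.abs(W[...,0]-.595)<.07)&(W[...,1]>-.075)&(W[...,1]<.235)
    rect=cv2.minAreaRect((W[m][:,:2]*1000).astype(np.float32)); print("rack",rect)
k=manip.get_calibration("wrist"); print("cam", -k["R"].T@k["t"], manip.current_ee_pos(), manip.current_tcp_rot().round(3).tolist())
# fit kinematics
R0=np.array(manip.current_tcp_rot()); obs=[]
from scipy.spatial.transform import Rotation as Ro
for x,z,t in [(.4,.2,0),(.5,.2,0),(.6,.1,0),(.7,.3,0),(.5,.3,.4),(.6,.3,.5),(.5,.4,.8)]:
    a=t; R=np.array([[np.sin(a),0,np.cos(a)],[0,1,0],[-np.cos(a),0,np.sin(a)]]); 
    q=manip.inverse_kinematics([x,0,z],R)
    print(x,z,t,None if q is None else np.round(q,3)); 
    if q is not None: obs.append((x,z,t,q))
def f(p):
    r0,h,L1,L2,Lt,e=p;o=[]
    for x,z,t,q in obs:
        a=q[1];b=q[1]+q[2]
        r=r0+L1*np.sin(a)+L2*np.sin(b)+e*np.cos(b)+Lt*np.sin(t);zz=h+L1*np.cos(a)+L2*np.cos(b)-e*np.sin(b)-Lt*np.cos(t)
        o+=[r-x,zz-z]
    return o
s=least_squares(f,[0.05,.45,.4,.4,.3,0]);print(s.x,s.cost)
```

```text
top dish 349 (array([ 0.50402065, -0.24423442,  0.08584078]), np.float64(0.0009904964197422685))
top largeneck 90 (array([ 0.50446581, -0.24481479]), np.float64(0.0011623116897304107))
top small 75 (array([0.60995401, 0.17434936]), np.float64(0.0035304991059970326))
top mid 71 (array([0.59986817, 0.08694652]), np.float64(0.0004688080468089449))
rack ((598.9241943359375, 86.49530792236328), (275.93634033203125, 92.07025909423828), 83.66383361816406)
scene dish 214 (array([ 0.50267936, -0.24459668,  0.08599612]), np.float64(0.0014106223437611578))
scene largeneck 258 (array([ 0.50347449, -0.24591817]), np.float64(0.0014228758365179104))
scene small 261 (array([0.60843573, 0.17337285]), np.float64(0.0009822545111690731))
scene mid 284 (array([0.59870588, 0.0855772 ]), np.float64(0.0011185936923556346))
rack ((596.805419921875, 85.06660461425781), (277.06585693359375, 94.31035614013672), 83.3853988647461)
cam [ 0.23797152 -0.50010932  0.37477788] [ 0.17242254 -0.5222624   0.23129529] [[0.0, 0.313, -0.95], [0.0, -0.95, -0.313], [-1.0, -0.0, -0.0]]
0.4 0.2 0 [-0.117  0.116  2.046 -0.     0.98  -1.687]
0.5 0.2 0 [-0.093  0.298  1.812 -0.     1.032 -1.664]
0.6 0.1 0 [-0.078  0.597  1.623 -0.     0.922 -1.648]
0.7 0.3 0 [-0.066  0.588  1.118 -0.     1.436 -1.637]
0.5 0.3 0.4 [-0.117  0.007  1.948  0.064  0.79  -1.724]
0.6 0.3 0.5 [-0.098  0.17   1.797  0.075  0.678 -1.716]
0.5 0.4 0.8 [-0.151 -0.221  2.047  0.214  0.532 -1.861]
[0.00288952 0.26029184 0.48542709 0.43740127 0.26530143 0.04027992] 1.1343123179329327e-07
```

```bash
cat >> h.py <<'E'
def rot(th):
    return np.array([[0,np.cos(th),np.sin(th)],[0,np.sin(th),-np.cos(th)],[-1,0,0.]])
def shot(name):
    k=manip.get_calibration("wrist"); im,d=manip.grab_frame("wrist")
    cv2.imwrite(f"pics/{name}.png",im[:,:,::-1]); np.savez(f"pics/{name}.npz",d=d,R=k["R"],t=k["t"],K=k["camera_matrix"])
def load(name):
    a=np.load(f"pics/{name}.npz"); k=dict(R=a["R"],t=a["t"],camera_matrix=a["K"])
    return cv2.imread(f"pics/{name}.png"),a["d"],k,cloud(a["d"],k)
def st(m=""):
    print(m,"t",round(manip.current_time(),2),"p",np.round(manip.current_ee_pos(),4),"F",np.round(manip.current_force(),1),"w",round(manip.current_grip_width(),3))
E
python3 - <<'E'
from h import *
manip.move_ptp([.504,-.245,.30],rot(-np.pi/2)); st(); shot("w_large")
manip.move_l([.589,-.003,.26],rot(-.113),max_speed=.2); st(); shot("w_rack")
E
```

```text
t 2.51 p [ 0.5036 -0.2456  0.2998] F [ 1.1 -0.2  0.5] w 1.007
 t 4.17 p [ 0.5889 -0.0035  0.2601] F [ 0.5 -0.1 -0. ] w 0.999
```

View pics/w_large.png

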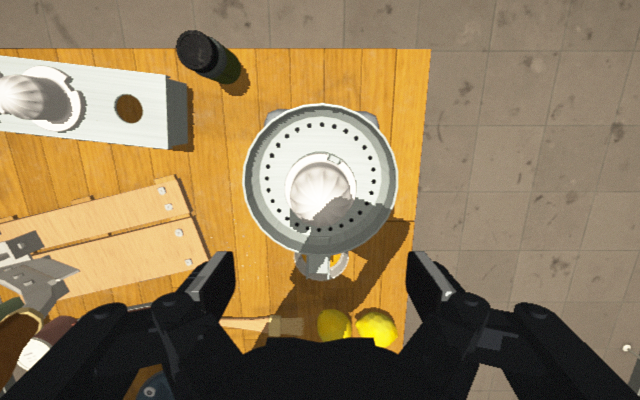

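View pics/w_rack.png

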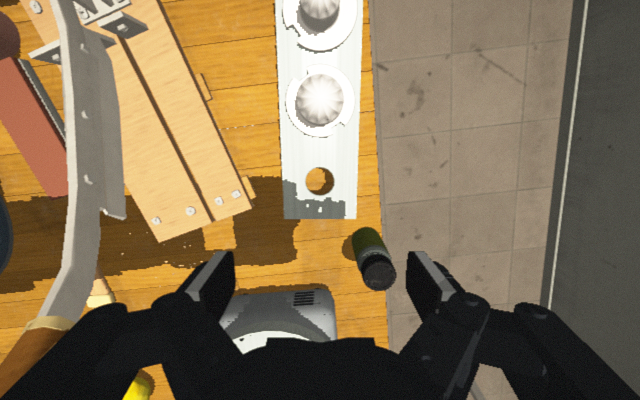

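```bash
cat >> h.py <<'E'
def pix2plane(uv,k,z):
    uv=np.asarray(uv,float); K=k["camera_matrix"]
    r=np.c_[(uv[:,0]-K[0,2])/K[0,0],(uv[:,1]-K[1,2])/K[1,1],np.ones(len(uv))]@k["R"]
    c=-k["R"].T@k["t"]; s=(z-c[2])/r[:,2]
    return c+r*s[:,None]
def hole(W,k,uv,z,tol=.008,win=40):
    u0,v0=uv; m=(W[...,2]<z-tol)|np.isnan(W[...,2]); m=m.astype(np.uint8)
    sub=np.zeros_like(m); sub[v0-win:v0+win,u0-win:u0+win]=m[v0-win:v0+win,u0-win:u0+win]
    n,l=cv2.connectedComponents(sub); comp=(l==l[v0,u0]).astype(np.uint8)
    cs,_=cv2.findContours(comp,cv2.RETR_EXTERNAL,cv2.CHAIN_APPROX_NONE)
    p=pix2plane(max(cs,key=len)[:,0],k,z); return circ(p[:,:2]),comp.sum()
E
python3 - <<'E'
from h import *
im,d,k,W=load("w_rack")
print("z rack",[round(float(W[v,u,2]),4) for u,v in [(350,180),(290,180),(320,150),(320,205)]])
print(hole(W,k,(319,180),.06,win=25))
Z=W[...,2]
for n,c0,r in [("small",(.609,.1735),.019),("mid",(.599,.086),.024)]:
    D=np.hypot(W[...,0]-c0[0],W[...,1]-c0[1]); m=(Z>.072)&(Z<.096)&(D<r+.01); print(n,m.sum(),circ(W[m][:,:2],r))
im,d,k,W=load("w_large");Z=W[...,2]
D=np.hypot(W[...,0]-.504,W[...,1]+.2447); m=(Z>.15)&(Z<.174)&(D<.04); print("large",m.sum(),circ(W[m][:,:2],.0295))
m=(np.abs(Z-.122)<.004)&(D>.07)&(D<.105);print("dish",circ(W[m][:,:2]))
m=(Z>.12)&(Z<.16)&(D>.025)&(D<.05); print("heights",np.percentile(Z[m],[5,50,95]))
cv2.imwrite("pics/wl_zoom.png",cv2.resize(im[90:270,230:410],None,fx=3.3,fy=3.3,interpolation=cv2.INTER_CUBIC))
E
```

```text
z rack [0.0609, 0.0602, 0.0594, 0.0614]
((array([ 0.58628798, -0.00402555,  0.01665668]), np.float64(0.00033320514813365437)), np.uint64(624))
small 281 (array([0.60694508, 0.1735272 ]), np.float64(0.00020323656604228857))
mid 4 (array([0.59722231, 0.08590933]), np.float64(2.3017609343272336e-05))
large 174 (array([ 0.50174886, -0.24627649]), np.float64(0.000599266204827919))
dish (array([ 0.50201714, -0.24636616,  0.08535866]), np.float64(0.0009667391863814958))
heights [0.13848484 0.14701894 0.15043999]
```

View pics/wl_zoom.png

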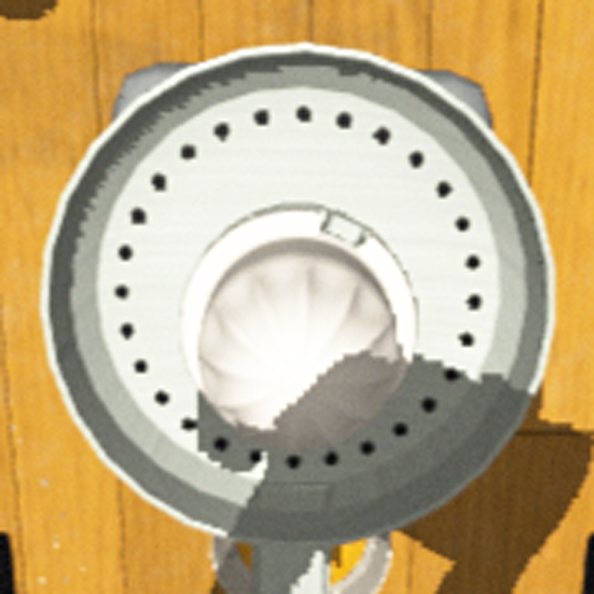

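Run:
```python
from h import *
manip.move_l([.503,-.2455,.28],rot(-np.pi/2),max_speed=.22); st()
manip.move_l([.503,-.2455,.148],max_speed=.1); st("down")
manip.set_gripper(0.0,effort=20); st("grip20"); print(np.round(manip.current_ft_torque(),2))
```

```text
t 5.83 p [ 0.5031 -0.2451  0.28  ] F [ 0.6 -0.3  0.5] w 0.998
down t 7.29 p [ 0.5033 -0.2457  0.1486] F [ 1.2  1.5 -0. ] w 1.001
grip20 t 7.66 p [ 0.5032 -0.2455  0.1485] F [-0.9  1.   5.4] w 0.682
[0.26 0.26 0.05]
```

Run:
```python
from h import *
manip.set_gripper(0.0,effort=50); st("grip50")
manip.move_l([.503,-.2455,.168],max_speed=.05); st("up20")
manip.move_l([.503,-.2455,.27],max_speed=.15); st("up"); shot("w_held")
```

```text
grip50 t 7.88 p [ 0.5031 -0.2455  0.1488] F [-3.2  2.6  7.5] w 0.679
up20 t 8.43 p [ 0.5029 -0.2455  0.168 ] F [-0.6 -0.6 -2.5] w 0.675
up t 9.26 p [ 0.5026 -0.2453  0.2689] F [ 0.2 -0.3 -2.7] w 0.678
```

View pics/w_held.png

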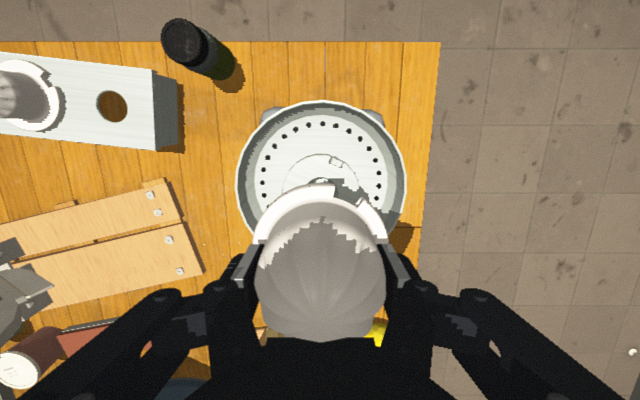

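Run:
```python
from h import *
im,d,k,W=load("w_held");Z=W[...,2]
D=np.hypot(W[...,0]-.503,W[...,1]+.2455)
for lo,hi,r in [(.27,.295,.0295),(.26,.2665,None)]:
    m=(Z>lo)&(Z<hi)&(D<.045)&(np.abs(W[...,1]+.2455)<.028); print(m.sum(),circ(W[m][:,:2],r) if m.sum()>5 else 0)
for u,v in [(322,192),(322,200),(322,230),(322,205),(280,215),(365,210)]: print((u,v),np.round(W[v,u],4))
```

```text
1522 (array([ 0.5014522 , -0.24564236]), np.float64(0.00016737125644418547))
549 (array([ 0.50711901, -0.24493815,  0.03121497]), np.float64(0.002533520318791284))
(322, 192) [ 0.5355 -0.2465  0.2666]
(322, 200) [ 0.5316 -0.2465  0.2681]
(322, 230) [ 0.5292 -0.2462  0.3042]
(322, 205) [ 0.5307 -0.2464  0.2742]
(280, 215) [ 0.5232 -0.2243  0.2676]
(365, 210) [ 0.5258 -0.2691  0.267 ]
```

Run:
```python
from h import *
manip.move_l([.587,-.003,.22],rot(-.113),max_speed=.2); st()
manip.move_l([.587,-.003,.105],max_speed=.15); st("in10")
manip.move_l([.587,-.003,.082],max_speed=.06); st("")
manip.move_l([.587,-.003,.075],max_speed=.04); st("")
shot("w_park"); im,_=manip.grab_frame("scene"); cv2.imwrite("pics/s_park.png",cv2.resize(im[180:320,150:310,::-1],None,fx=4,fy=4))
```

```text
t 10.92 p [ 0.5869 -0.0034  0.2201] F [-0.3  0.1 -2.4] w 0.677
in10 t 11.83 p [ 0.5876 -0.0031  0.1059] F [-0.8  1.8 -1.6] w 0.678
 t 12.37 p [ 0.5869 -0.003   0.0818] F [-0.3  0.2 -2. ] w 0.671
 t 12.69 p [ 0.5869 -0.003   0.0748] F [-0.3  0.2 -2.1] w 0.676
```

View pics/s_park.png

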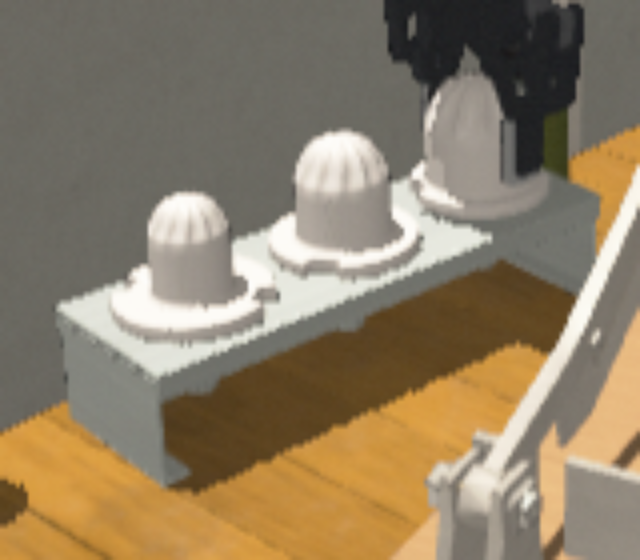

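Run:
```python
from h import *
for z in (.0722,.0714,.0706,.0698,.069):
    manip.move_l([.587,-.003,z],max_speed=.03); st()
    if manip.current_force()[2]>2: break
```

```text
t 13.04 p [ 0.5869 -0.003   0.072 ] F [-0.  -0.4 -2.7] w 0.672
 t 13.29 p [ 0.587  -0.003   0.0714] F [ 0.1 -0.1 -3.6] w 0.673
 t 13.54 p [ 0.5871 -0.003   0.0709] F [-0.7 -1.3  1.7] w 0.675
 t 13.79 p [ 0.5872 -0.003   0.0708] F [-4.5  0.1 10.3] w 0.677
```

Run:
```python
from h import *
manip.set_gripper(1.0); st("open")
p=manip.current_ee_pos()
manip.move_l([p[0],p[1],.16],max_speed=.12); st()
manip.move_l([.607,.15,.22],rot(-.113),max_speed=.2); manip.dwell(.1); st(); shot("w_small")
im,_=manip.grab_frame("top"); cv2.imwrite("pics/t_park.png",im[:,:,::-1])
```

```text
open t 14.18 p [ 0.587  -0.003   0.0697] F [ 0.9  0.4 -0.3] w 1.0
 t 15.08 p [ 0.5866 -0.0029  0.1593] F [-0.3  0.3  1.3] w 1.002
 t 16.16 p [0.6068 0.1489 0.2195] F [ 0.8  0.4 -0.7] w 0.997
```

View pics/w_small.png

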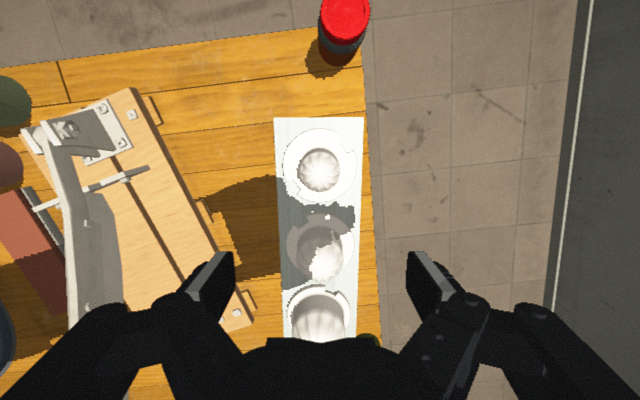

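```bash
cat >> h.py <<'E'
def rectify(im,k,c,z,half=.055,s=5000):
    n=int(2*half*s); # out px: col = -y? use col=(x-c0), row = -(y-c1)
    jj,ii=np.meshgrid(np.arange(n),np.arange(n))
    X=np.stack([c[0]-half+jj/s, c[1]+half-ii/s, np.full(jj.shape,z)],-1).reshape(-1,3)
    P=X@k["R"].T+k["t"]; K=k["camera_matrix"]
    u=(K[0,0]*P[:,0]/P[:,2]+K[0,2]).astype(np.float32).reshape(n,n); v=(K[1,1]*P[:,1]/P[:,2]+K[1,2]).astype(np.float32).reshape(n,n)
    return cv2.remap(im,u,v,cv2.INTER_LINEAR)
E
python3 - <<'E'
from h import *
im,d,k,W=load("w_small");Z=W[...,2]
D=np.hypot(W[...,0]-.607,W[...,1]-.1735)
m=(Z>.072)&(Z<.096)&(D<.03); print(m.sum(),circ(W[m][:,:2],.019))
m=(np.abs(Z-.068)<.0025)&(D<.05); print("flange z",np.median(Z[m]))
c=circ(W[(Z>.072)&(Z<.096)&(D<.03)][:,:2],.019)[0]
r=rectify(im,k,c,.068); cv2.circle(r,(275,275),190,(0,0,255),1); cv2.circle(r,(275,275),150,(0,255,0),1); cv2.imwrite("pics/r_small.png",r)
# rim outline from depth
E
```

```text
82 (array([0.60704494, 0.17358343]), np.float64(8.332767920717856e-05))
flange z 0.068864711270695
```

View pics/r_small.png

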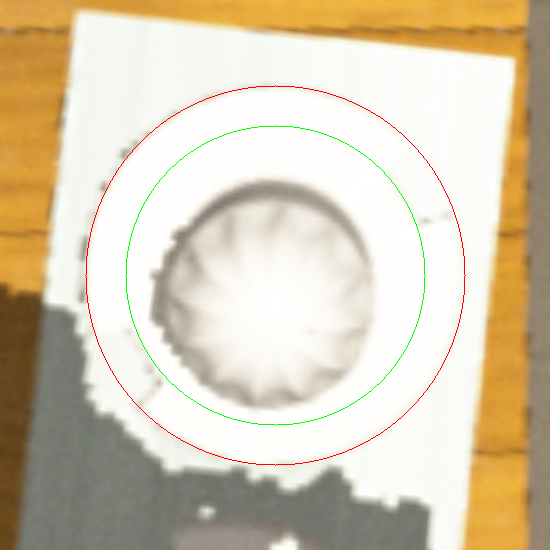

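Run:
```python
from h import *
im,d,k,W=load("w_small");Z=W[...,2]
c=np.array([.60704,.17358])
r=rectify(im,k,c,.068)
g=cv2.cvtColor(r,cv2.COLOR_BGR2GRAY).astype(float)
g=np.clip((g-190)/(255-190)*255,0,255).astype(np.uint8); g=cv2.createCLAHE(6,(6,6)).apply(g)
cv2.imwrite("pics/r_small2.png",g)
dx=W[...,0]-c[0];dy=W[...,1]-c[1];D=np.hypot(dx,dy);A=np.degrees(np.arctan2(dy,dx))
m=(D>.0305)&(D<.037)
for lo in range(-180,180,6):
    s=m&(A>=lo)&(A<lo+6); 
    if s.sum(): print(lo,s.sum(),np.round(np.median(Z[s]),4),end=' | ')
```

```text
-180 222 0.2997 | -174 958 0.3013 | -168 74 0.3089 | -162 42 0.312 | -156 16 0.061 | -150 17 0.0608 | -144 17 0.0612 | -138 23 0.0681 | -132 18 0.0689 | -126 21 0.0693 | -120 19 0.0691 | -114 21 0.069 | -108 18 0.0689 | -102 21 0.0687 | -96 20 0.0691 | -90 20 0.0688 | -84 19 0.069 | -78 19 0.069 | -72 19 0.0688 | -66 19 0.069 | -60 21 0.0689 | -54 20 0.0692 | -48 20 0.069 | -42 19 0.0687 | -36 54 0.3114 | -30 103 0.3111 | -24 1342 0.3027 | -18 51 0.299 | -12 22 0.0688 | -6 19 0.0688 | 0 21 0.0687 | 6 22 0.0689 | 12 29 0.0683 | 18 24 0.061 | 24 21 0.0607 | 30 24 0.0608 | 36 19 0.0613 | 42 19 0.0691 | 48 24 0.0691 | 54 23 0.0689 | 60 25 0.069 | 66 23 0.0694 | 72 24 0.0686 | 78 23 0.0688 | 84 25 0.0691 | 90 22 0.0688 | 96 24 0.0685 | 102 24 0.0689 | 108 23 0.0685 | 114 23 0.0686 | 120 24 0.0693 | 126 23 0.0687 | 132 26 0.0688 | 138 21 0.0686 | 144 24 0.0691 | 150 22 0.0687 | 156 22 0.069 | 162 25 0.069 | 168 19 0.0688 | 174 22 0.069 |
```

View pics/r_small2.png

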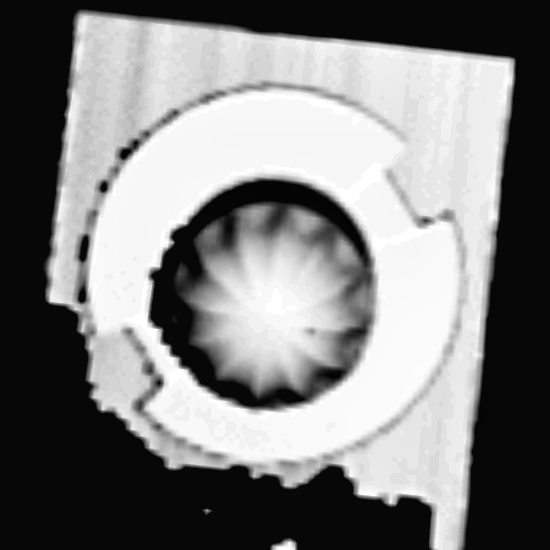

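```bash
cat >> h.py <<'E'
def slotfit(W,c,zlo,zhi,zt,hw,low=True,rin=.0305,rout=.037,guess=0.):
    dx=W[...,0]-c[0];dy=W[...,1]-c[1];D=np.hypot(dx,dy)
    m=(D>rin)&(D<rout)&(W[...,2]>zlo)&(W[...,2]<zhi); dx,dy,z=dx[m],dy[m],W[...,2][m]
    lab=(z<zt) if low else (z>zt)
    best=[]
    for a in np.radians(np.arange(-90,90,.25)):
        best.append((( np.abs(-dx*np.sin(a)+dy*np.cos(a))<hw)!=lab).mean())
    best=np.array(best); i=np.where(best<=best.min()+.003)[0]
    return -90+.25*i.mean(),best.min(),-90+.25*i.min(),-90+.25*i.max(),m.sum()
E
python3 - <<'E'
from h import *
im,d,k,W=load("w_small")
print(slotfit(W,[.60704,.17358],.055,.075,.0648,.0085))
# large view: dog direction. use w_held spindle disc
im,d,k,W=load("w_held")
r=rectify(im,k,[.5018,-.2463],.138); g=cv2.createCLAHE(4,(6,6)).apply(cv2.cvtColor(r,cv2.COLOR_BGR2GRAY)); cv2.imwrite("pics/r_sp.png",g)
E
```

```text
(np.float64(31.5), np.float64(0.02034428794992175), np.float64(31.25), np.float64(31.75), np.int64(1278))
```

View pics/r_sp.png

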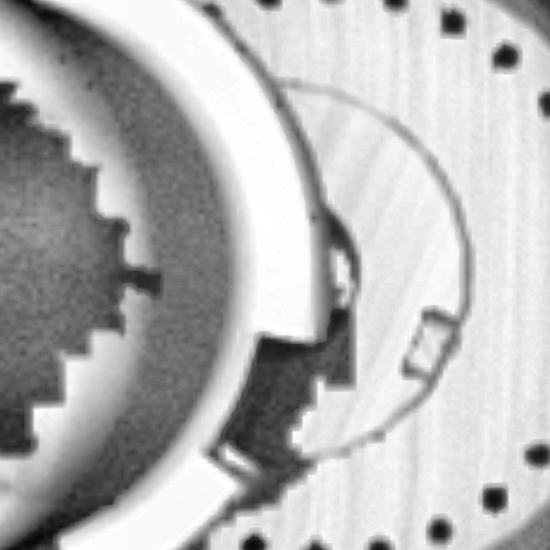

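Run:
```python
from h import *
th=np.radians(-95.5)
manip.move_l([.59,-.06,.24],rot(np.radians(-50)),max_speed=.25)
manip.move_l([.503,-.2455,.25],rot(th),max_speed=.22); manip.dwell(.15); st(); shot("w_sp")
im,d,k,W=load("w_sp")
cv2.imwrite("pics/w_sp_v.png",im)
r=rectify(im,k,[.5018,-.2463],.138); g=cv2.createCLAHE(4,(6,6)).apply(cv2.cvtColor(r,cv2.COLOR_BGR2GRAY)); cv2.imwrite("pics/r_sp2.png",g)
K=k["camera_matrix"];P=k["R"]@np.array([.5018,-.2463,.138])+k["t"];uv=(K@P/P[2])[:2].astype(int);print(uv)
print(hole(W,k,uv,.138,tol=.004,win=45))
Z=W[...,2];D=np.hypot(W[...,0]-.5018,W[...,1]+.2463)
m=(np.abs(Z-.122)<.004)&(D>.07)&(D<.105);print("dish",circ(W[m][:,:2]))
m=(np.abs(Z-.138)<.004)&(D>.02)&(D<.03);print("face z",np.median(Z[m]))
print(slotfit(W,[.5018,-.2463],.13,.155,.143,.0065,low=False,rin=.031,rout=.039))
```

```text
t 18.49 p [ 0.5034 -0.2446  0.2499] F [-0.2  0.   0.4] w 1.001
[321 199]
((array([ 0.50274352, -0.24630142,  0.01469129]), np.float64(0.0003429364353586331)), np.uint64(826))
dish (array([ 0.50203268, -0.24628618,  0.08533224]), np.float64(0.000957229364258066))
face z 0.1389650629441432
(np.float64(-23.875), np.float64(0.03278688524590164), np.float64(-24.25), np.float64(-23.5), np.int64(1891))
```

View pics/r_sp2.png

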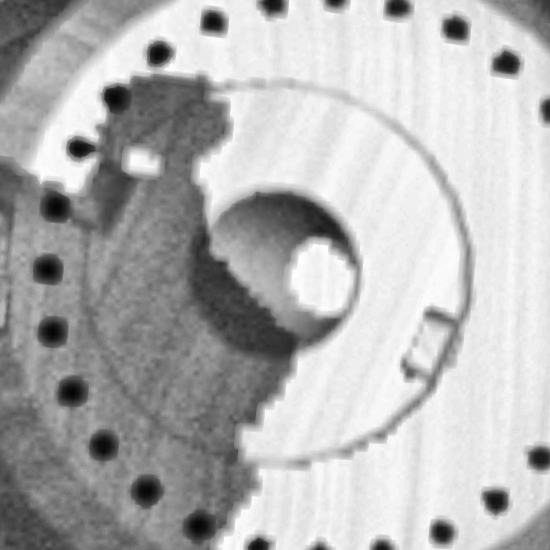

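View pics/w_sp_v.png

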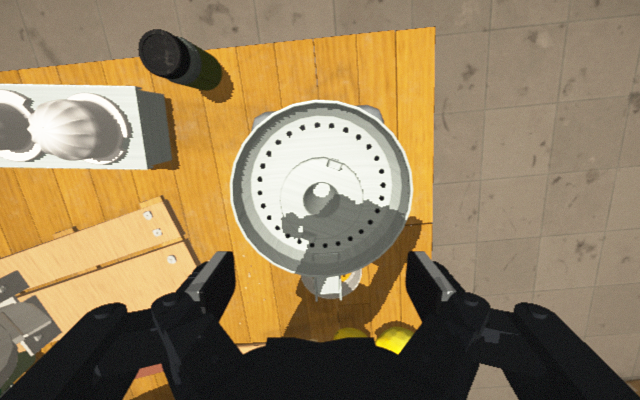

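Run:
```python
from h import *
im,d,k,W=load("w_sp")
c=np.array([.5019,-.2462]);Z=W[...,2];q=W[...,:2]-c
D=np.hypot(q[...,0],q[...,1]);A=np.degrees(np.arctan2(q[...,1],q[...,0]))
m=(D<.045)&(D>.027)&(Z>.1435)&(Z<.155)
for s in (m&(np.abs(A)<90),m&(np.abs(A)>90)):
    a=np.radians(-24);u=q[s]@[np.cos(a),np.sin(a)];v=q[s]@[-np.sin(a),np.cos(a)]
    print(s.sum(),np.round([u.min(),u.max(),v.min(),v.max(),u.mean(),v.mean()],4),np.degrees(np.arctan(v.mean()/u.mean()))-24)
print(slotfit(W,c,.13,.155,.143,.0065,low=False,rin=.031,rout=.039))
```

```text
115 [ 0.032   0.0384 -0.0063  0.0065  0.0355  0.0003] -23.56746381344846
109 [-0.0383 -0.0314 -0.0066  0.0064 -0.0344  0.0003] -24.441338291551148
(np.float64(-23.875), np.float64(0.03273495248152059), np.float64(-24.5), np.float64(-23.25), np.int64(1894))
```

Run:
```python
from h import *
th=np.radians(-40)
manip.move_l([.59,-.06,.24],rot(np.radians(-65)),max_speed=.25)
manip.move_l([.6075,.1735,.16],rot(th),max_speed=.22)
manip.move_l([.6075,.1735,.073],max_speed=.12); st("down")
manip.set_gripper(0.0,effort=20); st("g20")
manip.set_gripper(0.0,effort=50); st("g50")
manip.move_l([.6075,.1735,.13],max_speed=.08); manip.move_l([.6075,.1735,.22],max_speed=.15); manip.dwell(.15); st("up"); shot("w_heldS")
```

```text
down t 21.66 p [0.608  0.1735 0.0738] F [0.1 0.2 0.6] w 0.994
g20 t 22.16 p [0.6077 0.1736 0.0735] F [-2.9  0.   6.2] w 0.438
g50 t 22.38 p [0.6077 0.1736 0.0737] F [-3.1 -1.1  6.3] w 0.426
up t 24.14 p [0.607  0.1734 0.2187] F [ 0.9  0.6 -1.6] w 0.427
```

View pics/w_heldS.png

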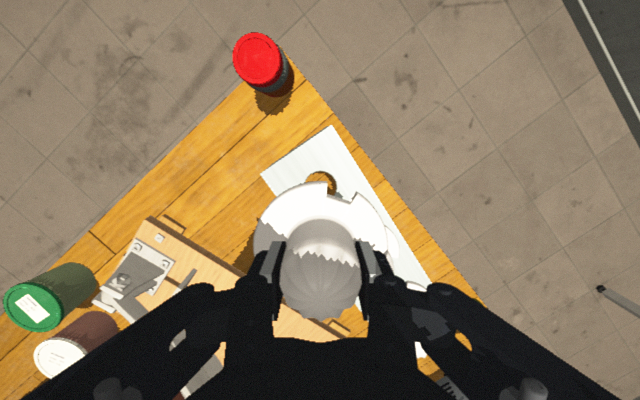

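Run:
```python
from h import *
im,d,k,W=load("w_heldS");Z=W[...,2]
c=np.array([.607,.1734]);D=np.hypot(W[...,0]-c[0],W[...,1]-c[1])
zl=np.array([.607,.1734])
q=W[...,:2]-c; th=np.radians(-40); yt=np.array([np.cos(th),np.sin(th)]);zt=np.array([np.sin(th),-np.cos(th)])
yy=q@yt; zz=q@zt
m=(Z>.222)&(Z<.248)&(D<.03)&(np.abs(yy)<.016); cn,e=circ(W[m][:,:2],.019); print("neck",m.sum(),cn,e,"tool y,z",(cn-c)@yt,(cn-c)@zt)
m=(Z>.208)&(Z<.22)&(D<.045)&(zz<-.01); print("flange z",np.median(Z[m]),m.sum())
m=(Z>.205)&(Z<.22)&(D<.045)&(D>.0365)&(zz<0)
cf,e=circ(W[m][:,:2],.038,c0=cn);print("rim",m.sum(),cf,e)
# slot
A=np.degrees(np.arctan2(*(W[...,:2]-cn).transpose(2,0,1)[::-1])); Dn=np.hypot(*(W[...,:2]-cn).transpose(2,0,1))
m=(Z>.205)&(Z<.22)&(Dn>.031)&(Dn<.037)&(A>-60)&(A<200)
h=np.histogram(A[m],bins=np.arange(-60,200,4)); print(list(zip(h[1][:-1].astype(int),h[0])))
r=rectify(im,k,cn,.2135); g=cv2.createCLAHE(4,(6,6)).apply(cv2.cvtColor(r,cv2.COLOR_BGR2GRAY)); 
for a in (31.5,):
    u=np.array([np.cos(np.radians(a)),np.sin(np.radians(a))]);n=np.array([-u[1],u[0]])
    for s in (-.0085,.0085):
        p0=.030*u+s*n;p1=.045*u+s*n
        f=lambda p:(int(275+p[0]*5000),int(275-p[1]*5000)); cv2.line(g,f(p0),f(p1),0,1)
cv2.imwrite("pics/r_hs.png",g)
```

```text
neck 1535 [0.60594033 0.17371712] 0.00048789694061585976 tool y,z -0.001015593968143654 0.0004382177688791272
flange z 0.2139287591084628 4287
rim 584 [0.60631992 0.17297914] 0.0006071726820928386
[(np.int64(-60), np.int64(0)), (np.int64(-56), np.int64(0)), (np.int64(-52), np.int64(0)), (np.int64(-48), np.int64(0)), (np.int64(-44), np.int64(17)), (np.int64(-40), np.int64(43)), (np.int64(-36), np.int64(42)), (np.int64(-32), np.int64(43)), (np.int64(-28), np.int64(41)), (np.int64(-24), np.int64(43)), (np.int64(-20), np.int64(46)), (np.int64(-16), np.int64(47)), (np.int64(-12), np.int64(46)), (np.int64(-8), np.int64(44)), (np.int64(-4), np.int64(47)), (np.int64(0), np.int64(47)), (np.int64(4), np.int64(46)), (np.int64(8), np.int64(49)), (np.int64(12), np.int64(46)), (np.int64(16), np.int64(70)), (np.int64(20), np.int64(2)), (np.int64(24), np.int64(0)), (np.int64(28), np.int64(0)), (np.int64(32), np.int64(0)), (np.int64(36), np.int64(0)), (np.int64(40), np.int64(3)), (np.int64(44), np.int64(45)), (np.int64(48), np.int64(46)), (np.int64(52), np.int64(49)), (np.int64(56), np.int64(52)), (n
[... 328 characters left out ...]
 (np.int64(104), np.int64(50)), (np.int64(108), np.int64(43)), (np.int64(112), np.int64(45)), (np.int64(116), np.int64(41)), (np.int64(120), np.int64(43)), (np.int64(124), np.int64(46)), (np.int64(128), np.int64(46)), (np.int64(132), np.int64(40)), (np.int64(136), np.int64(38)), (np.int64(140), np.int64(22)), (np.int64(144), np.int64(1)), (np.int64(148), np.int64(0)), (np.int64(152), np.int64(0)), (np.int64(156), np.int64(0)), (np.int64(160), np.int64(0)), (np.int64(164), np.int64(0)), (np.int64(168), np.int64(0)), (np.int64(172), np.int64(0)), (np.int64(176), np.int64(0)), (np.int64(180), np.int64(0)), (np.int64(184), np.int64(0)), (np.int64(188), np.int64(0)), (np.int64(192), np.int64(0))]
```

View pics/r_hs.png

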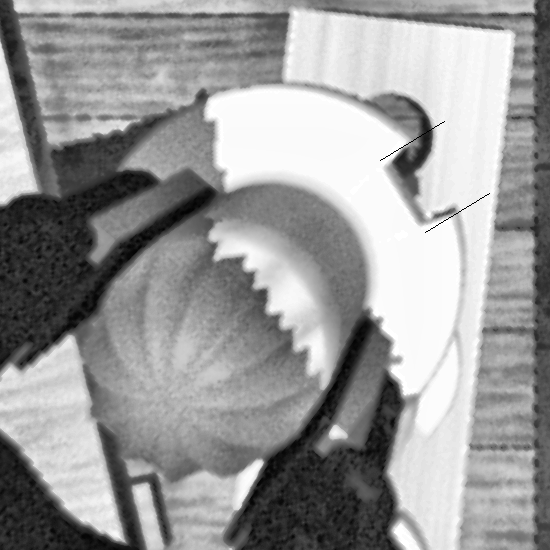

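Run:
```python
from h import *
im,d,k,W=load("w_heldS");Z=W[...,2]
c=np.array([.607,.1734]); th=np.radians(-40); yt=np.array([np.cos(th),np.sin(th)]);zt=np.array([np.sin(th),-np.cos(th)])
q=W[...,:2]-c; yy=q@yt; zz=q@zt; D=np.hypot(yy,zz)
for lim in (.006,.009,.012,.014):
    m=(Z>.2225)&(Z<.244)&(D<.03)&(np.abs(yy)<lim)&(zz<-.005); cn,e=circ(np.c_[yy[m],zz[m]],.019,c0=np.zeros(2)); print(lim,m.sum(),cn,e)
# rim from outermost flange-top points per angle
A=np.arctan2(zz,yy); m=(np.abs(Z-.2139)<.003)&(D>.02)&(D<.045)
pts=[]
for a in np.radians(np.arange(-150,-20,3)):
    s=m&(np.abs(A-a)<np.radians(1.5))
    if s.sum()>10:
        r=np.sort(D[s])[-2]; 
        if r>.035: pts.append((r*np.cos(a),r*np.sin(a)))
pts=np.array(pts); cr,e=circ(pts,c0=np.zeros(2)); print("rim",len(pts),cr,e); print(circ(pts,.038,c0=np.zeros(2)))
# slot fit using ring around centres
for cc in ([0,.0008],[-.0005,.0008],[0,.0004]):
    cw=c+cc[0]*yt+cc[1]*zt
    dx=W[...,0]-cw[0];dy=W[...,1]-cw[1];R=np.hypot(dx,dy);AA=np.degrees(np.arctan2(dy,dx))
    s=(R>.031)&(R<.037)&(AA>0)&(AA<65)&(Z<.22); lab=Z[s]<.208
    b=[((np.abs(-dx[s]*np.sin(a)+dy[s]*np.cos(a))<.0085)!=lab).mean() for a in np.radians(np.arange(20,45,.25))]; b=np.array(b);i=np.where(b<=b.min()+.004)[0];print(cc,20+.25*i.mean(),b.min())
```

```text
0.006 431 [-0.00100847  0.00026616] 0.0002377171958177064
0.009 637 [-0.00096917  0.00027065] 0.00022893195955751473
0.012 833 [-0.00097682  0.00026857] 0.0002197250700129118
0.014 949 [-0.00098165  0.00026773] 0.0002124922251827817
rim 36 [-0.00099584 -0.00020464  0.03746034] 8.112693846652615e-05
(array([-0.00107359,  0.00046957]), np.float64(0.00014566375065719022))
[0, 0.0008] 33.291666666666664 0.23972602739726026
[-0.0005, 0.0008] 32.333333333333336 0.24320652173913043
[0, 0.0004] 33.1875 0.2263888888888889
```

Run:
```python
from h import *
th=np.radians(-95.5)
manip.move_l([.59,-.06,.25],rot(np.radians(-65)),max_speed=.2)
manip.move_l([.503,-.246,.26],rot(th),max_speed=.18); manip.dwell(.3); st(); shot("w_pre")
print([np.round(manip.current_ee_pos(),4).tolist() for _ in range(5)])
im,d,k,W=load("w_pre");Z=W[...,2]
c=np.array([.503,-.246]); yt=np.array([np.cos(th),np.sin(th)]);zt=np.array([np.sin(th),-np.cos(th)])
q=W[...,:2]-c; yy=q@yt; zz=q@zt; D=np.hypot(yy,zz)
for lim in (.008,.012):
    m=(Z>.2625)&(Z<.284)&(D<.03)&(np.abs(yy)<lim)&(zz<-.005); cn,e=circ(np.c_[yy[m],zz[m]],.019,c0=np.zeros(2)); print(lim,m.sum(),cn,e, c+cn[0]*yt+cn[1]*zt)
m=(np.abs(Z-.122)<.004)&(D>.07)&(D<.105)&(zz<.0);print("dish",m.sum(),circ(W[m][:,:2]))
im2,d2,k2,W2=load("w_sp");m2=(np.abs(W2[...,2]-.122)<.004); q2=W2[...,:2]-c; D2=np.hypot(q2@yt,q2@zt); m2&=(D2>.07)&(D2<.105)&(q2@zt<0); print("dish sp same side",circ(W2[m2][:,:2]))
cw=c+cn[0]*yt+cn[1]*zt
dx=W[...,0]-cw[0];dy=W[...,1]-cw[1];R=np.hypot(dx,dy);AA=np.degrees(np.arctan2(dy,dx))
s=(R>.031)&(R<.0365)&(AA>-60)&(AA<15)&(Z>.1); lab=Z[s]<.249
b=np.array([((np.abs(-dx[s]*np.sin(a)+dy[s]*np.cos(a))<.0085)!=lab).mean() for a in np.radians(np.arange(-45,0,.25))]);i=np.where(b<=b.min()+.004)[0];print("slot",-45+.25*i.mean(),b.min())
# near dog in this view
r=rectify(im,k,cw,.2545,half=.05); cv2.imwrite("pics/r_pre.png",cv2.createCLAHE(4,(6,6)).apply(cv2.cvtColor(r,cv2.COLOR_BGR2GRAY)))
```

```text
t 27.12 p [ 0.5031 -0.2457  0.26  ] F [ 0.4 -0.1 -1.6] w 0.426
[[0.5031, -0.2457, 0.2599], [0.5031, -0.2457, 0.2599], [0.5031, -0.2457, 0.2599], [0.5031, -0.2457, 0.2599], [0.5031, -0.2457, 0.2599]]
0.008 545 [0.0001985  0.00064858] 0.00022539870353431286 [ 0.50233538 -0.24613543]
0.012 803 [0.00017776 0.00065194] 0.0002137809716551714 [ 0.50233402 -0.24611446]
dish 1218 (array([ 0.50223112, -0.24630688,  0.08518758]), np.float64(0.0009719558961079083))
dish sp same side (array([ 0.50218992, -0.24629858,  0.08523484]), np.float64(0.0009650778314671738))
slot -24.25 0.26321974148061106
```

View pics/w_pre.png

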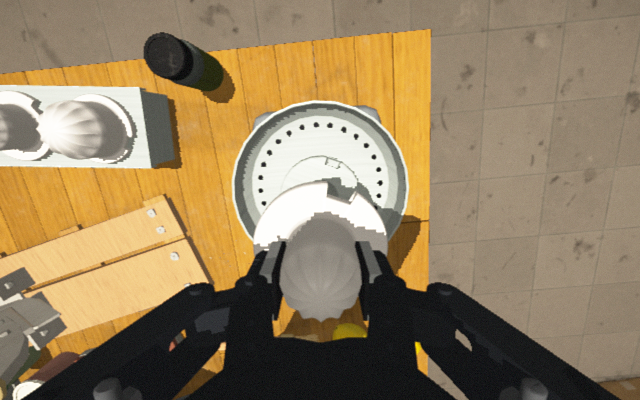

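View pics/r_pre.png

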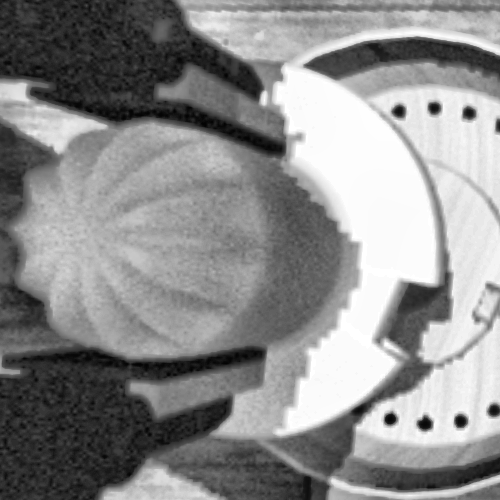

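Run:
```python
from h import *
x,y=.503,-.2459
manip.move_l([x,y,.205],max_speed=.12); st()
for z in (.19,.18,.172,.166,.163):
    manip.move_l([x,y,z],max_speed=.05); f=manip.current_force(); st()
    if np.abs(f[:2]).max()>6 or f[2]>4: print("stop"); break
shot("w_low")
```

```text
t 27.77 p [ 0.5033 -0.2461  0.2056] F [-0.9 -0.2 -1.4] w 0.426
 t 28.23 p [ 0.5029 -0.2458  0.1898] F [ 0.9  0.1 -2.2] w 0.423
 t 28.57 p [ 0.5029 -0.2458  0.1796] F [-0.8  0.1 -1.5] w 0.427
 t 28.88 p [ 0.5028 -0.2458  0.1716] F [-0.2 -0.1 -0.6] w 0.427
 t 29.15 p [ 0.5028 -0.2458  0.1656] F [ 0.4 -0.8 -1.5] w 0.426
 t 29.4 p [ 0.503  -0.2459  0.1629] F [-0.4 -0.6 -1.8] w 0.429
```

View pics/w_low.png

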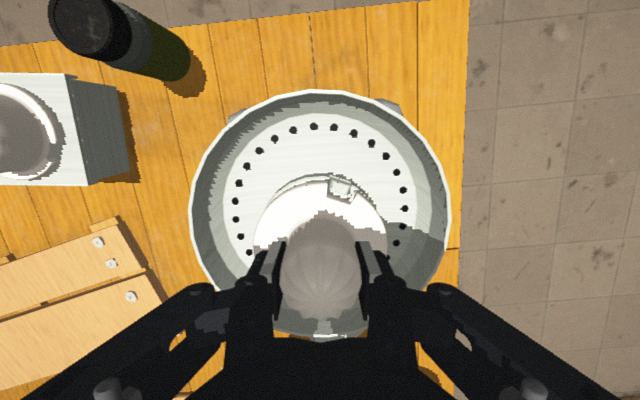

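Run:
```python
from h import *
x,y=.503,-.2459
for z in (.1605,.1585,.1565,.1545,.153,.152):
    manip.move_l([x,y,z],max_speed=.03); f=manip.current_force(); st()
    if np.abs(f[:2]).max()>6 or f[2]>4: print("stop"); break
print(np.round(manip.current_ft_torque(),2))
```

```text
t 29.7 p [ 0.5029 -0.2459  0.1603] F [-0.4 -0.  -1.3] w 0.429
 t 29.95 p [ 0.5029 -0.2459  0.1584] F [ 0.1 -0.6 -1.1] w 0.423
 t 30.2 p [ 0.5029 -0.2458  0.1564] F [-0.2  0.  -1.7] w 0.426
 t 30.45 p [ 0.5029 -0.2459  0.1543] F [ 1.1 -0.2 -1.6] w 0.429
 t 30.7 p [ 0.503  -0.2459  0.1529] F [-0.5  0.5 -0.8] w 0.422
 t 30.95 p [ 0.503  -0.2459  0.152 ] F [ 0.6 -0.2 -2.5] w 0.427
[-0.01 -0.01 -0.05]
```

Free-running past the dogs. I'll go down to the face contact.

Run:
```python
from h import *
x,y=.503,-.2459
for z in (.1514,.1508,.1502,.1496,.149,.1484):
    manip.move_l([x,y,z],max_speed=.03); f=manip.current_force(); st()
    if np.abs(f[:2]).max()>6 or f[2]>2: print("contact"); break
print(np.round(manip.current_ft_torque(),2)); shot("w_home")
im,d,k,W=load("w_home");Z=W[...,2];D=np.hypot(W[...,0]-.5022,W[...,1]+.2461)
m=(D>.028)&(D<.037)&(W[...,0]>.5)&(Z>.13)&(Z<.16);print("flange top",np.percentile(Z[m],[10,50,90]))
```

```text
t 31.2 p [ 0.5031 -0.246   0.1517] F [-1.5  0.3  2.2] w 0.428
contact
[ 0.07  0.17 -0.05]
flange top [0.1459877  0.14694616 0.14784997]
```

View pics/w_home.png

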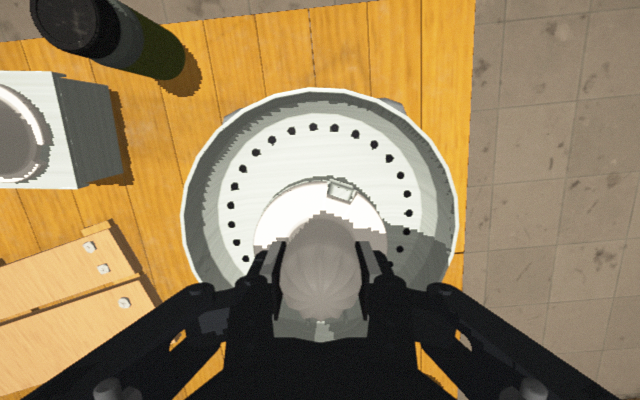

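Run:
```python
from h import *
manip.move_l([.503,-.2459,.151],max_speed=.03); st("seat")
manip.set_gripper(0.6); st("part"); manip.set_gripper(1.0); st("open")
manip.move_l([.503,-.2459,.25],max_speed=.12); manip.dwell(.2); st(); shot("w_fin")
im,d,k,W=load("w_fin");Z=W[...,2];c=[.5022,-.2461];D=np.hypot(W[...,0]-c[0],W[...,1]-c[1])
m=(D>.022)&(D<.030)&(Z>.13)&(Z<.165)
for s in (W[...,0]>c[0],W[...,0]<c[0],W[...,1]>c[1],W[...,1]<c[1]): print((m&s).sum(),np.median(Z[m&s]))
m=(Z>.15)&(Z<.174)&(D<.03);print("neck",circ(W[m][:,:2],.019))
for cam in ("scene","top"):
    i,_=manip.grab_frame(cam); cv2.imwrite(f"pics/{cam}_fin.png",i[:,:,::-1])
for n in ["large_reamer_neck","small_reamer_neck","middle_reamer_neck","juice_bowl_middle"]:
    print(n,[(np.round(r["at"],3).tolist(),round(r["confidence"],2)) for r in manip.look_for("top",n)][:2])
cv2.imwrite("pics/r_fin.png",rectify(im,k,c,.146))
```

```text
seat t 31.5 p [ 0.5031 -0.2459  0.1516] F [-3.1  1.6  8.3] w 0.427
part t 31.79 p [ 0.503  -0.2459  0.1508] F [ 0.   0.  -0.4] w 0.601
open t 32.23 p [ 0.503  -0.2459  0.151 ] F [ 0.4 -0.3 -0.4] w 1.001
 t 33.41 p [ 0.5028 -0.2458  0.2494] F [ 0.  -1.   0.3] w 0.995
848 0.14694977696319977
328 0.1469773028793957
573 0.14691364397544876
603 0.14697994521993907
neck (array([ 0.50210282, -0.24671406]), np.float64(0.0001265753266124024))
large_reamer_neck [([0.572, -0.004, 0.106], 0.8)]
small_reamer_neck []
middle_reamer_neck [([0.592, 0.083, 0.081], 0.73)]
juice_bowl_middle []
```

View pics/r_fin.png

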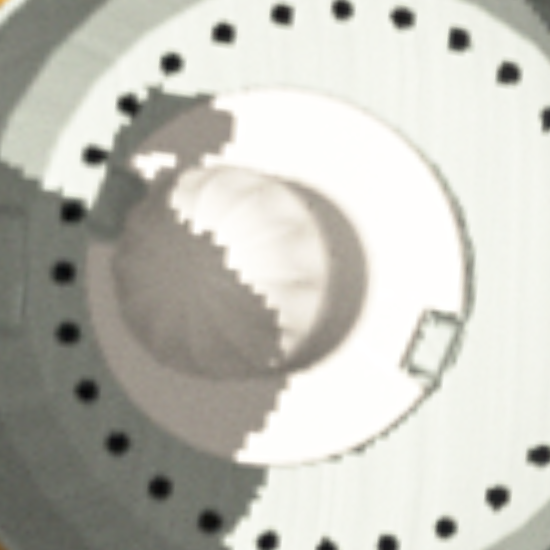

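View pics/scene_fin.png

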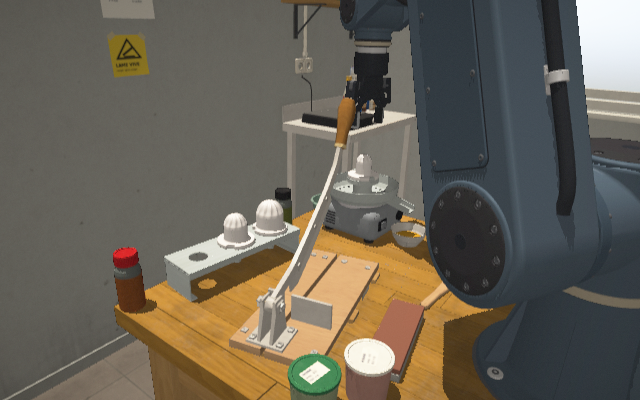

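View pics/top_fin.png

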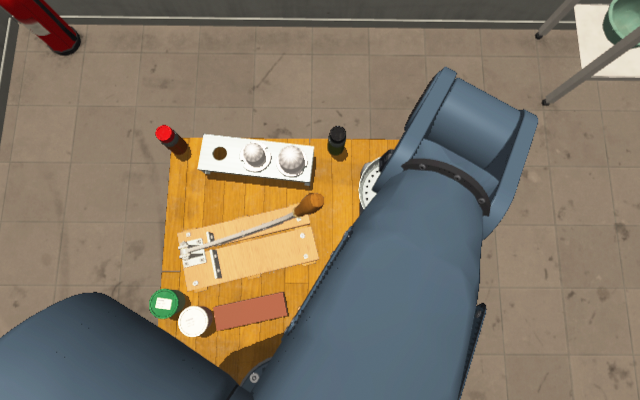

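```bash
python3 -c "
from bench import manip
print(manip.sign_off(), manip.current_time())"
```

```text
the job is handed in; nothing more can be done
the job is handed in; nothing more can be done
```

The juicer is changed over to lemons, and I handed the job in at about 33.5 s of the 50 s allowed.

- **Largest reamer:** I lifted it out of the spindle and parked it in the rack's empty seat. I lowered it until it touched (about 10 N) before releasing. The last scene and top pictures show it standing upright there, beside the middle reamer.
- **Smallest reamer:** I took it from the far seat, turned it 55.5° to line its slots up with the dogs, and lowered it in small steps. Nothing touched until the flange met the face at the height I expected. Contact force stayed at or below about 9 N, and I released it only after that.
- **Seating check:** The flange top reads 146.9–147.0 mm on all four sides, so it is level. A fully home flange should be at 146 mm, but the wrist camera also reads the spindle face about 1 mm high. The picture shows a dog inside the slot on the lit side; the opposite dog is in shadow.

**Checks that failed or disagreed:**
- The wrist camera differed from the two fixed cameras by about 2 mm in x. I aligned the small reamer to the spindle using the wrist camera alone so the error cancelled.
- In the last top picture the arm covers the juicer, so the network found neither the small reamer nor the juice bowl there. The bowl does show in its place in the scene picture, and the arm never approached it.

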